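# Index the milling turntable and lock it

### The job

Set up the milling turntable for the next cut: by pushing its spokes with a fingertip, turn the wheel until its arrow points at the tallest of the three posts, and only then push the lock lever round until it is home against its stop. Push gently, do not grip or lift anything, keep the round blank sitting in its cup on the wheel, and leave the other things on the bench where they are.

Things in the scene. Friction and masses are not known exactly. Their poses are not given: they have to be found in the camera images.
- turntable: the fixed base of a small milling turntable: a round dark cast-iron plate, 310 mm across, its top face 15 mm above the bench, with a rectangular lug at one side (its own -y side) that carries the lock lever. Origin: centre of the plate's underside, on the axis of the wheel. Its pose on the bench varies
- wheel (a joint): angle of the spoked wheel on the turntable, rad. 0: the arrow points along the base's own +x; grows counter-clockwise seen from above; stops at -2.8 and +2.8. It turns stiffly (about 2 N at 80 mm from the axis) and stays where it is left. Any spoke can be pushed, best 70 to 85 mm from the axis
- hub (a point): point on the axis of the wheel, at the height of the spokes. The hub is 88 mm across; four round steel spokes at 90 degrees, 12 mm thick, centre line 45 mm above the bench. Three end in 20 mm black balls 97 mm from the axis; the fourth is longer and ends in a flat arrowhead, 26 mm wide. Below the spokes 24 mm are free down to the plate
- arrow_tip (a point): point of the arrowhead, 122 mm from the axis of the wheel, at the height of the spokes
- arrow_aim (a point): an imaginary point straight ahead of the arrow, 140 mm from the axis: it lies on the axis of a post when the arrow points exactly at that post
- post_tall: the tallest of three fixed upright steel posts, 18 mm across, that stand on the base plate 140 mm from the axis of the wheel, just outside the arrow's circle, at about 80 degrees from one another; this one is 80 mm high. Which post stands where varies. Origin: centre of its foot, on the plate
- post_middle: the middle post, 45 mm high, otherwise as the tall one
- post_short: the short post, 20 mm high, otherwise as the tall one
- lock (a joint): angle of the lock lever, rad. 0: open, the arm points away from the wheel (the base's own -y); grows clockwise seen from above, as the arm swings towards the robot; at 1.45 it is home against its stop (a stop pin stands there). Moves with about 1.5 N at 65 mm from the pivot and stays where it is left. It does not change how stiffly the wheel turns
- lever_pivot (a point): point on the axis of the lock lever's pivot, 45 mm above the bench
- lever_end (a point): centre of the ball at the end of the lock lever, 80 mm from its pivot. The lever is a 12 mm round steel arm that turns flat about an upright pivot on the lug, centre line 45 mm above the bench; ball 20 mm, black
- blank: round dark wooden blank, 36 mm across, 24 mm high, standing loose in a shallow steel cup on top of the hub (inside 46 mm wide, rim 7 mm above its floor, blank top 84 mm above the bench). It rides round with the wheel and must stay there. Origin: centre of its underside
- nest (a point): centre of the floor of the cup on the hub, 60 mm above the bench
- collar: a loose brass collar, 26 mm across, 10 mm high, lying on the base plate near its rim; leave alone
- wax: a loose low jar of wax, 48 mm across, 42 mm high, standing on the bench on the robot's side of the wheel and the lever; leave alone
- plane: a loose block plane, 130 x 45 x 40 mm; leave alone
- driver: a loose screwdriver lying on the bench; leave alone
- glue: a loose glue bottle, 52 mm across, 120 mm high; leave alone
- offcut: a loose wooden offcut, 140 x 32 x 22 mm; leave alone
- mug: a loose mug, 76 mm across, 85 mm high; leave alone
- square: a loose try square, 16 mm high; leave alone

How it is judged:
On the way, in this order (a step that is already met when the one before it is completed fails the run):
1. the arrow points at the tallest post, the wheel at rest (horizontal distance between arrow_aim and post_tall below 0.013 m and velocity of joint wheel between -0.05 and 0.05 rad/s), for 0.3 s.
2. then the lock lever is home (value of joint lock above 1.33 rad), for 0.2 s.
At the end, for the whole second after the job is handed in: The arrow points at the tallest post (the point 140 mm out along the arrow lies within 13 mm of the post's axis, about 5 degrees), the wheel is at rest, the lock lever is within 0.12 rad of its stop, and the blank sits in its cup (within 12 mm of the middle of its floor) (all of step 1 and value of joint lock above 1.33 rad and distance between nest and blank below 0.012 m and linear speed of blank below 0.02 m/s); the robot touches nothing.
It fails at once if the blank is lifted or knocked out of its cup (distance between nest and blank above 0.012 m).
It fails at once if the wheel or the lever is pushed hard or gripped (over 35 N) (contact force between the fingers and turntable above 35 N).
It fails at once if another thing on the bench is moved by more than 30 mm or lifted (distance of any of collar, wax, plane, driver, glue, offcut, mug, square from where it was at the start of the episode above 0.03 m).
It also fails if it takes over 72 s, if anything falls off the work surface, if the arm or the gripper's body presses on something with over 40 N, if the wrist force passes 120 N, or if a joint passes its speed limit or range.

### The arm

A 7-joint arm with a two-finger parallel gripper is mounted at the origin on the work surface. World frame = base frame: x ahead of the robot, y to its left, z up, the work surface at z = 0. Lengths are in m, angles in rad, forces in N, time in s.
With the tool pointing down it reaches from about 0.4 to 0.85 m from the base axis. Payload 10.4 kg.
Tool frame: the origin (TCP) lies on the centre line of the jaws, within the pads' length; the fingertips stand 22 mm ahead of it and the grasp point (between the pads) lies 3 mm ahead of it; z points along the fingers, y is the line along which they close (so a half turn about z gives the same grasp; the last joint's range is limited). The gripper opens to 87 mm and grips with 3 to 60 N. Pads are 19 mm wide; open, the fingers measure 117 mm over their backs; the gripper's body (75 mm by 190 mm) begins 51 mm behind the grasp point.
Start: joints at [-1.175, 0.332, -0.065, 1.46, 0.022, 1.35, -0.088], TCP at [0.254, 0.571, 0.245] pointing down, gripper open.
Joint ranges: [-2.6, 2.6], [-0.5, 2.12], [-1.47, 1.34], [0.16, 2.42], [-1.27, 4.41], [0.06, 2.06], [-2.6, 2.6]. Speed limits (rad/s): [2.22, 2.22, 2.79, 2.79, 3.14, 3.14, 3.14].

### API

Orientations are given as a unit quaternion [x, y, z, w].
In Python, from bench import r, vision, readout gives the robot as it stands (r), with the cameras (vision) and the readings (readout).
- The arm moves only by the tool jog_arm, called after ">>>" as name(argument=value, ...) on one line, values as JSON. Schema: {"type":"object","properties":{"increments":{"type":"string"},"grip_n":{"type":"number"},"only":{"type":"string"},"quiet":{"type":"boolean"},"lines":{"type":"string"}},"required":["increments"],"additionalProperties":false}. increments is a string of 1 to 12 rows, one to a line, with the numbers parted by commas; each row has 5 numbers: dx, dy, dz in m, then a turn about the tool's z in rad, then the finger opening in m; each row is the pose to reach, as a shift and turn from the pose commanded when the call began, along the tool's axes at that moment; what a row does not reach only later rows make up. A row lasts 1/10 s, in which the tool goes at most 0.05 m and 0.15 rad, less where a joint would pass 70% of its speed; a pose out of reach is approached as far as the arm can. The fingers move at their own pace and stop on an object; grip_n is the grip in N (left out, the last holds). Time passes only in rows, so rows that do not move let the fingers close. The tool returns the time, the measured TCP pose, the force, the opening and the grip force at its end. only (a regular expression) keeps the lines of the reply that match it, lines (a string "A,B") keeps lines A to B, and quiet returns only ok. Input that does not fit is refused with a message, and nothing moves.
- readout.read_state(): the state, without advancing time (a new reading comes with each control period).
- vision.camera(name): name is "side" or "top" or "wrist"; returns a dict with "img" (480x640x3 uint8, red, green, blue), "fx", "fy", "cx", "cy" (pixels), "k1" (the pictures are not rectified: a ray, as slopes to the right and down, at radius r is drawn at 1 + k1 r^2 times it, then the intrinsics apply), "pose" (4x4, takes a point from camera to world coordinates). Camera axes: x right, y down, z forward; pixel columns grow to the right and rows downward; lengths in m; the calibration is good to about 2 mm. A picture is of the moment at which its call begins. There is no depth.
- r.close_job(): hands the job in; it is judged then, once.
The state is a dict: "time": time; "joint_positions": joint angles; "joint_vel": joint speeds; "joint_torque": joint torques, N m; "ee_pos": TCP position; "eef_rot": TCP orientation; "ft_force": force on the tool from outside, world axes, zero at the start; "torque": the same for the moment, N m; "width": finger opening in m; "grip_force": force on a finger pad.
Only numpy, scipy, OpenCV 4.12 (cv2) and the standard library are available. Lean on these libraries where they do the work, as an engineer would, in place of code of your own. Each camera call takes 0.05 s, during which the arm holds its last target. There are 200 camera calls.

## Working session

There is one attempt and no reset: what is moved stays moved. The work goes in short steps, Python scripts to look and compute and a tool call to move; the robot and the scene stay as the last step left them, time stands still between calls to the robot, and variables do not carry over. Pictures are saved under pics/ and viewed, at most 10 in all, crops included, and the job is handed in when it is done.

```bash
ls; mkdir -p pics; python3 - <<'E'
from bench import r, vision, readout
import cv2,numpy as np
for n in("top","side"):
    c=vision.camera(n); cv2.imwrite(f"pics/{n}0.png",c["img"][:,:,::-1])
    print(n,c["fx"],c["fy"],c["cx"],c["cy"],c["k1"]);print(np.round(c["pose"],4).tolist())
s=readout.read_state();print(s["time"],s["ee_pos"],s["eef_rot"],s["width"],s["ft_force"])
E
```

```text
bench.py
pics
top 496.73844731776506 496.73844731776506 320.9940279133478 229.99400975636135 -0.05641826423387493
[[0.0253, -0.9825, 0.1847, 0.2939], [-0.9996, -0.022, 0.0197, -0.0152], [-0.0153, -0.1851, -0.9826, 1.3144], [0.0, 0.0, 0.0, 1.0]]
side 472.087824229708 472.087824229708 322.1270801415299 236.6613868707602 0.009429306847972977
[[-0.9958, -0.0639, 0.0656, 0.4419], [-0.0903, 0.5673, -0.8185, 0.9534], [0.0151, -0.821, -0.5707, 0.7423], [0.0, 0.0, 0.0, 1.0]]
0.1 [0.25404695 0.57070407 0.24384564] [ 2.07867020e-01  9.78156896e-01 -6.16058444e-04 -9.97109521e-05] 0.08687112896520328 [-0.09088967 -0.10116912 -0.0309605 ]
```

View pics/top0.png

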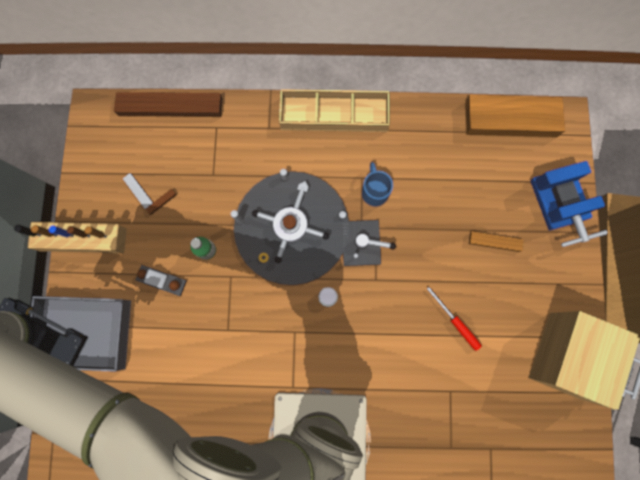

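View pics/side0.png

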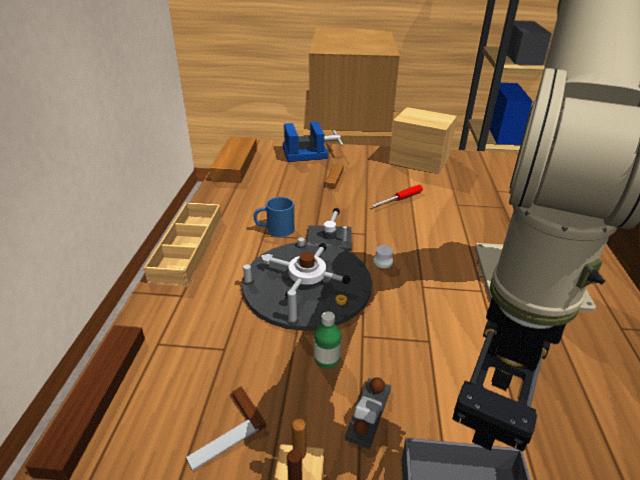

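The top view shows the wheel centre near (290,223), the arrow at (303,187), and posts at (235,213), (283,172) and (342,215). In the side view the post at (292,305) is the tall one, which is the top view's (235,213), on the +y side. The lever pivot is near (362,240) and its ball near (393,245). Next I'll zoom in and set up projection helpers.

```bash
cat > h.py <<'E'
import numpy as np,cv2
from bench import r, vision, readout
def K(c): return np.array([[c["fx"],0,c["cx"]],[0,c["fy"],c["cy"]],[0,0,1.]]),np.array([c["k1"],0,0,0,0.])
def ray(c,px):
    k,d=K(c); u=cv2.undistortPoints(np.array([[px]],float),k,d)[0,0]
    P=np.array(c["pose"]); return P[:3,3],P[:3,:3]@np.array([u[0],u[1],1])
def at(c,px,z):
    o,v=ray(c,px); return o+v*(z-o[2])/v[2]
def tri(c1,p1,c2,p2):
    A=[];b=[]
    for c,p in((c1,p1),(c2,p2)):
        o,v=ray(c,p);v=v/np.linalg.norm(v);M=np.eye(3)-np.outer(v,v);A.append(M);b.append(M@o)
    return np.linalg.lstsq(np.vstack(A),np.hstack(b),rcond=None)[0]
def proj(c,X):
    P=np.linalg.inv(np.array(c["pose"]));k,d=K(c)
    return cv2.projectPoints(np.array([X],float),cv2.Rodrigues(P[:3,:3])[0],P[:3,3],k,d)[0][0,0]
def crop(c,x,y,w,h,s,name):
    cv2.imwrite(name,cv2.resize(c["img"][y:y+h,x:x+w,::-1],None,fx=s,fy=s,interpolation=cv2.INTER_CUBIC))
E
python3 - <<'E'
from h import *
t=vision.camera("top");s=vision.camera("side")
a=t["img"][150:300,222:412,::-1];b=s["img"][200:340,230:400,::-1]
cv2.imwrite("pics/t1.png",cv2.resize(a,None,fx=4,fy=4,interpolation=cv2.INTER_CUBIC))
cv2.imwrite("pics/s1.png",cv2.resize(b,None,fx=4,fy=4,interpolation=cv2.INTER_CUBIC))
E
```

```text
(no output)
```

View pics/t1.png

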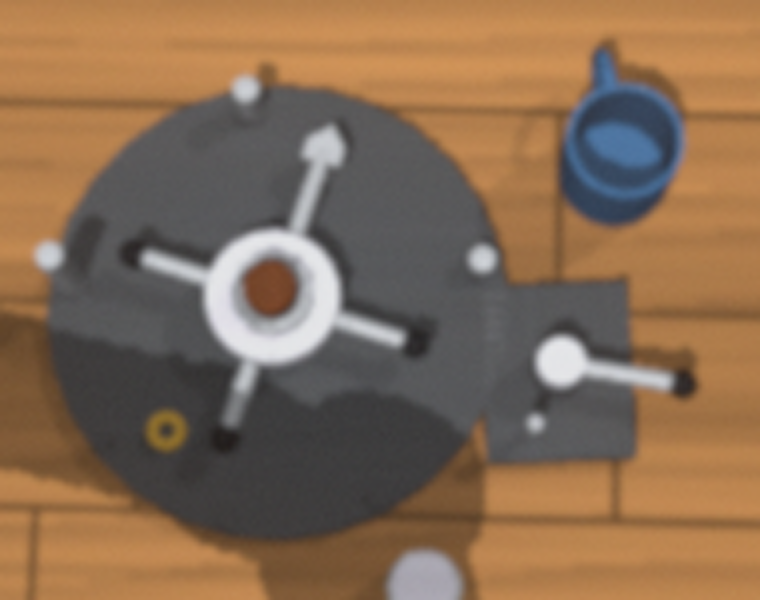

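View pics/s1.png

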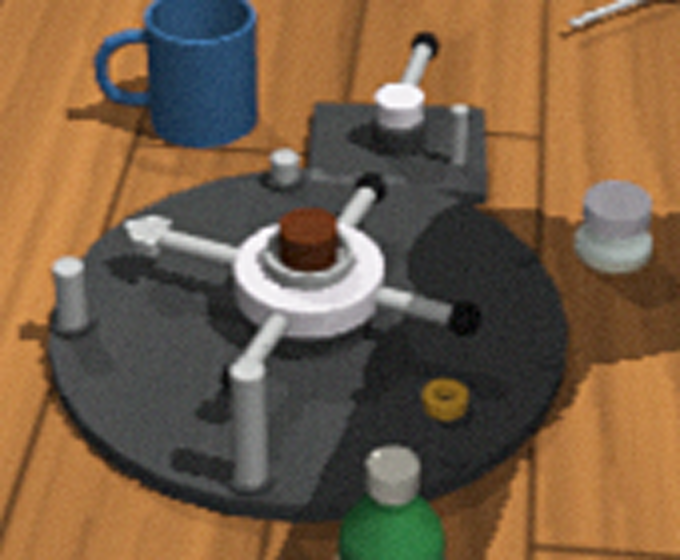

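The zoomed crops agree with the first reading. In top-crop pixels:
- Tall post top is at (49,256), middle post at (245,88), short post at (483,258).
- Arrow tip is at (332,124), spoke balls at (133,252), (416,343) and (224,438).
- Lever ball is at (683,383) and the stop pin at (536,423).

The arrow has to turn CCW to the tall post.

```bash
python3 - <<'E'
from h import *
np.set_printoptions(precision=4,suppress=True)
t=vision.camera("top");s=vision.camera("side")
T=lambda x,y:((x+.5)/4-.5+222,(y+.5)/4-.5+150)
S=lambda x,y:((x+.5)/4-.5+230,(y+.5)/4-.5+200)
for n,a,b in [("tall",(49,256),(248,368)),("mid",(245,88),(68,266)),("short",(483,258),(286,158)),("ballR",(416,343),(372,186)),("ballB",(224,438),(464,318)),("tip",(332,124),(130,222)),("lever",(683,383),(425,46)),("knob",(560,361),(400,91)),("blank",(269,287),(307,218)),("wax",(425,585),(617,205)),("stoppin",(536,423),(459,110)),("collar",(166,431),(446,394))]:
    print(n,tri(t,T(*a),s,S(*b)))
B=[at(t,T(*p),.045) for p in [(133,252),(416,343),(224,438)]]
print(B)
hub=(B[0]+B[1])/2;print("hub",hub)
tip=at(t,T(332,124),.045);lev=at(t,T(683,383),.045);kn=at(t,T(560,361),.06)
tall=at(t,T(49,256),.095)
ang=lambda v:np.degrees(np.arctan2(v[1],v[0]))
print("tip",tip,ang(tip-hub),np.linalg.norm(tip-hub),"tall",tall,ang(tall-hub),np.linalg.norm((tall-hub)[:2]))
print("spokes",[ (ang(b-hub),np.linalg.norm(b-hub)) for b in B])
print("lever",lev,kn,ang(lev-kn),np.linalg.norm((lev-kn)[:2]))
for n,p,z in [("mid",(245,88),.06),("short",(483,258),.035)]:
    q=at(t,T(*p),z);print(n,q,ang(q-hub),np.linalg.norm((q-hub)[:2]))
print(at(t,(328,297),.042))
E
```

```text
tall [0.5604 0.2301 0.0958]
mid [0.6833 0.1142 0.0607]
short [ 0.5775 -0.0449  0.0344]
ballR [ 0.5175 -0.0022  0.0474]
ballB [0.4532 0.1198 0.0471]
tip [0.6607 0.0565 0.0518]
lever [ 0.4956 -0.175   0.0458]
knob [ 0.5066 -0.0947  0.0591]
blank [0.5456 0.0909 0.089 ]
wax [ 0.363  -0.0116  0.0381]
stoppin [ 0.4666 -0.08    0.0567]
collar [0.46   0.1604 0.0249]
[array([0.5751, 0.185 , 0.045 ]), array([ 0.5186, -0.0022,  0.045 ]), array([0.4537, 0.12  , 0.045 ])]
hub [0.5469 0.0914 0.045 ]
tip [0.6649 0.057  0.045 ] -16.258302003365053 0.12291434418466611 tall [0.5603 0.2302 0.095 ] 84.47343086664861 0.1394834456027613
spokes [(np.float64(73.21813033548939), np.float64(0.09775060871205876)), (np.float64(-106.78186966451055), np.float64(0.09775060871205873)), (np.float64(162.92440702362197), np.float64(0.09746825141401161))]
lever [ 0.4963 -0.1752  0.045 ] [ 0.5064 -0.0947  0.06  ] -97.13648922765361 0.08112999371727264
mid [0.6839 0.1143 0.06  ] 9.466082216308982 0.13895747605742703
short [ 0.5783 -0.0449  0.035 ] -77.02320424620324 0.13985512226133986
[ 0.3601 -0.012   0.042 ]
```

>>> jog_arm(increments="-0.22,-0.2,0,-0.2,0\n-0.449,-0.403,0,-0.42,0\n-0.449,-0.403,0,-0.42,0\n-0.449,-0.403,0,-0.42,0\n-0.449,-0.403,0,-0.42,0\n-0.449,-0.403,0,-0.42,0\n-0.449,-0.403,0,-0.42,0\n-0.449,-0.403,0,-0.42,0\n-0.449,-0.403,0,-0.42,0\n-0.449,-0.403,0,-0.42,0\n-0.449,-0.403,0,-0.42,0\n-0.449,-0.403,0,-0.42,0", grip_n=10)

```text
time: 1.5
ee_pos: [0.4996, 0.0213, 0.2449]
eef_rot: [-0.001, 1.0, 0.0, 0.0]
ft_force: [0.8, 0.3, -0.0]
width: 0.0031
grip_force: 0.0
```

```bash
python3 - <<'E'
from h import *
t=vision.camera("top");print(at(t,(201,247),.12))
h=np.array([.5468,.0912]);s0=-106.8
for a in [-106.8-8]+list(range(-107,-4,8))+[-5.5]:
    # spoke angle a -> tcp so that finger rect (19x, 30y) touches CW side at r=78
    u=np.array([np.cos(np.radians(a)),np.sin(np.radians(a))]);n=np.array([-u[1],u[0]])
    e=.006+.0095*abs(n[0])+.015*abs(n[1])
    print(a,np.round(h+.078*u-e*n,4))
E
```

```text
[0.46952968 0.30141687 0.12      ]
-114.8 [0.4951 0.0292]
-107 [0.5054 0.0223]
-99 [0.5171 0.0169]
-91 [0.5297 0.0135]
-83 [0.5392 0.0117]
-75 [0.5486 0.0109]
-67 [0.5583 0.0113]
-59 [0.5682 0.0131]
-51 [0.5782 0.0162]
-43 [0.5879 0.0209]
-35 [0.5971 0.027 ]
-27 [0.6055 0.0347]
-19 [0.613  0.0438]
-11 [0.6191 0.0542]
-5.5 [0.6223 0.062 ]
```

>>> jog_arm(increments="0.012,0.013,0.05,0,0\n0.012,0.013,0.1,0,0\n0.012,0.013,0.14,0,0\n0.012,0.013,0.165,0,0\n0.012,0.013,0.188,0,0\n0.012,0.013,0.188,0,0\n0.012,0.013,0.188,0,0")

```text
time: 2.25
ee_pos: [0.4873, 0.0363, 0.0571]
eef_rot: [-0.001, 1.0, -0.0, -0.0]
ft_force: [-0.1, 0.3, 0.2]
width: 0.0
grip_force: 0.0
```

```bash
python3 - <<'E'
from h import *
c=vision.camera("wrist");cv2.imwrite("pics/w1.png",c["img"][:,:,::-1])
E
```

```text
(no output)
```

View pics/w1.png

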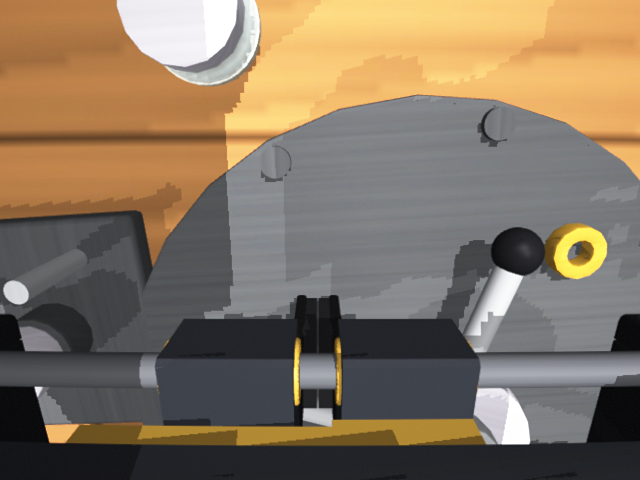

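The wrist view shows the closed fingers at (320,360), standing free between spokes. The near spoke ball is at (517,250) and the collar at (575,250). I'll start pushing now.

>>> jog_arm(increments="-0.008,-0.007,0,0,0\n-0.013,-0.0106,0,0,0\n-0.018,-0.014,0,0,0\n-0.024,-0.0167,0,0,0\n-0.030,-0.0194,0,0,0\n-0.036,-0.021,0,0,0\n-0.042,-0.0228,0,0,0\n-0.047,-0.0237,0,0,0\n-0.052,-0.0246,0,0,0\n-0.0566,-0.025,0,0,0\n-0.0613,-0.0254,0,0,0\n-0.0613,-0.0254,0,0,0")

```text
time: 3.5
ee_pos: [0.5492, 0.0107, 0.0566]
eef_rot: [-0.001, 1.0, -0.0, 0.0]
ft_force: [-0.1, 0.2, 0.2]
width: 0.0005
grip_force: 0.2
```

```bash
python3 - <<'E'
from h import *
t=vision.camera("top");crop(t,222,150,190,150,4,"pics/t2.png");print(readout.read_state()["ft_force"])
E
```

```text
[ 0.41576134  0.3021996  -0.29138885]
```

View pics/t2.png

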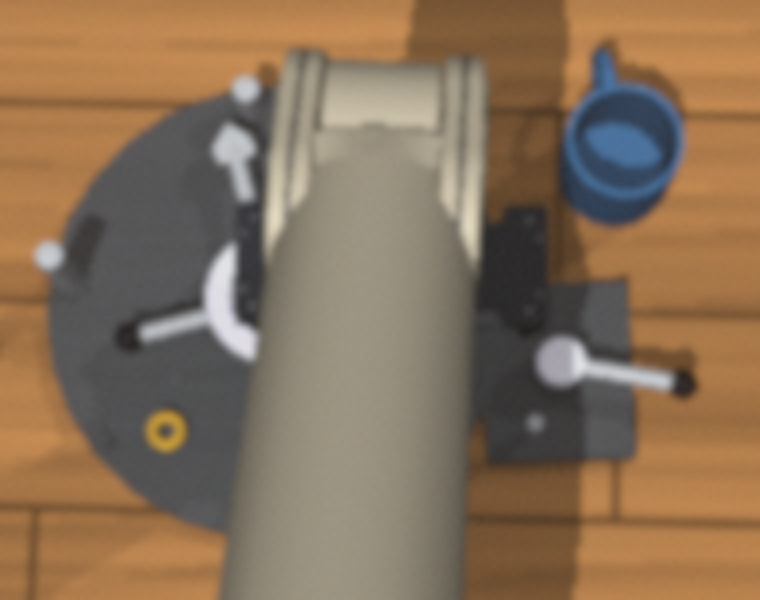

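The arrow tip is now at crop (230,127), about 31° CCW of its start, and the forces are tiny. Continuing along the arc.

>>> jog_arm(increments="-0.004,0,0,0,0\n-0.009,0.0006,0,0,0\n-0.014,0.0015,0,0,0\n-0.019,0.0024,0,0,0\n-0.024,0.004,0,0,0\n-0.029,0.0055,0,0,0\n-0.034,0.008,0,0,0\n-0.0387,0.0102,0,0,0\n-0.0433,0.0133,0,0,0\n-0.048,0.0163,0,0,0\n-0.052,0.020,0,0,0\n-0.052,0.020,0,0,0")

```text
time: 4.75
ee_pos: [0.6012, 0.0318, 0.0566]
eef_rot: [-0.001, 1.0, 0.0, 0.001]
ft_force: [-0.4, 0.4, -0.5]
width: 0.0004
grip_force: 0.2
```

>>> jog_arm(increments="-0.004,0.003,0,0,0\n-0.008,0.0074,0,0,0\n-0.0118,0.012,0,0,0\n-0.015,0.0172,0,0,0\n-0.0179,0.0224,0,0,0\n-0.019,0.0252,0,0,0\n-0.019,0.0252,0,0,0")

```text
time: 5.45
ee_pos: [0.6197, 0.0571, 0.0566]
eef_rot: [-0.001, 1.0, 0.0, 0.0]
ft_force: [-0.2, 0.2, -0.7]
width: 0.0004
grip_force: 0.0
```

```bash
python3 - <<'E'
from h import *
t=vision.camera("top");s=vision.camera("side")
a=cv2.resize(t["img"][150:300,222:312,::-1],None,fx=4,fy=4,interpolation=cv2.INTER_CUBIC)
b=cv2.resize(s["img"][200:350,230:340,::-1],None,fx=4,fy=4,interpolation=cv2.INTER_CUBIC)
cv2.imwrite("pics/ts3.png",cv2.hconcat([a,b]))
E
```

```text
(no output)
```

View pics/ts3.png

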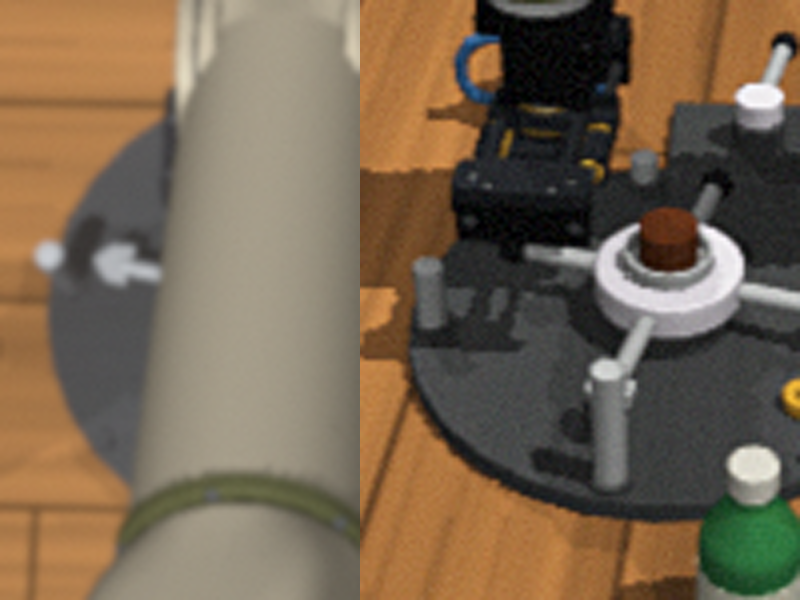

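The arrow tip is at top crop (94,262), almost at the tall post (48,256). The blank is in its cup at crop (668,238).

```bash
python3 - <<'E'
from h import *
t=vision.camera("top");h=np.array([.5468,.0912])
T=lambda x,y:((x+.5)/4-.5+222,(y+.5)/4-.5+150)
for p in [(94,262),(130,265)]:
    q=at(t,T(*p),.045)[:2]-h;print(q+h,np.hypot(*q),np.degrees(np.arctan2(q[1],q[0])))
# tall post top and foot directions
for p,z in[((48,256),.095)]:
    q=at(t,T(*p),z)[:2]-h;print(np.degrees(np.arctan2(q[1],q[0])))
E
```

```text
[0.56782449 0.21035494] 0.12099557766506909 79.99335184621334
[0.56632169 0.18652479] 0.09730319223644303 78.42634927125312
84.48483952256859
```

>>> jog_arm(increments="-0.0012,0.003,0,0,0\n-0.0022,0.006,0,0,0\n-0.0022,0.006,0,0,0\n-0.0022,0.006,0,0,0\n-0.002,-0.006,0,0,0\n-0.002,-0.012,0,0,0\n-0.002,-0.012,-0.05,0,0\n-0.002,-0.012,-0.1,0,0\n0.05,-0.05,-0.1,0,0\n0.1,-0.1,-0.1,0,0\n0.1,-0.14,-0.1,0,0\n0.1,-0.14,-0.1,0,0")

```text
time: 6.8
ee_pos: [0.5171, -0.0893, 0.157]
eef_rot: [0.002, 1.0, -0.0, 0.0]
ft_force: [0.3, -0.8, 0.2]
width: 0.0005
grip_force: 0.0
```

```bash
python3 - <<'E'
from h import *
s=vision.camera("side");t=vision.camera("top")
a=cv2.resize(t["img"][190:270,222:322,::-1],None,fx=4,fy=4,interpolation=cv2.INTER_CUBIC)
b=cv2.resize(s["img"][240:340,250:350,::-1],None,fx=4,fy=4,interpolation=cv2.INTER_CUBIC)
cv2.imwrite("pics/ts4.png",cv2.hconcat([cv2.copyMakeBorder(a,0,80,0,0,cv2.BORDER_CONSTANT),b]))
E
```

```text
(no output)
```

View pics/ts4.png

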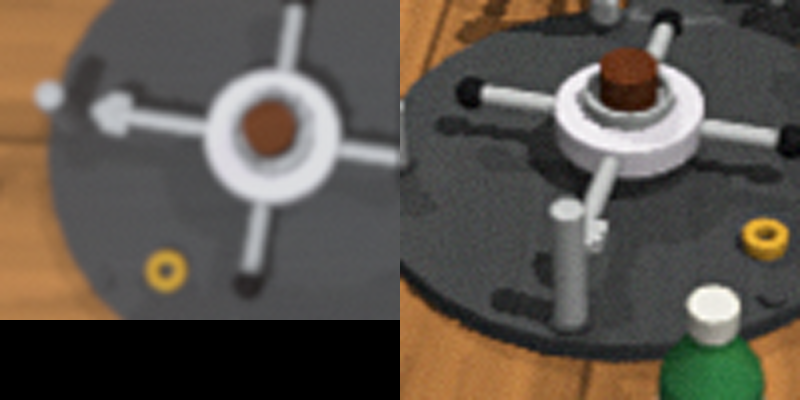

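The tip is at crop (90,111) and the spoke ball at (248,285). I'll compute the angles and the lever path.

```bash
python3 - <<'E'
from h import *
t=vision.camera("top");h=np.array([.5468,.0912])
T=lambda x,y:((x+.5)/4-.5+222,(y+.5)/4-.5+190)
for p,o in [((90,111),0),((248,285),90),((198,127),0)]:
    q=at(t,T(*p),.045)[:2]-h;print(np.hypot(*q),np.degrees(np.arctan2(q[1],q[0]))-o)
pv=np.array([.5065,-.0947])
for a in [-82,-90]+list(range(-97,-183,-6)):
    u=np.array([np.cos(np.radians(a)),np.sin(np.radians(a))]);n=np.array([-u[1],u[0]]) # ccw side
    e=.006+.0095*abs(n[0])+.015*abs(n[1]);print(a,np.round(pv+.065*u+e*n,4))
E
```

```text
0.12237868888024843 82.9911737226845
0.0981553417060686 82.29677391468812
0.05029072814174049 83.39720604271972
-82 [ 0.5329 -0.1566]
-90 [ 0.522  -0.1597]
-97 [ 0.5157 -0.1613]
-103 [ 0.51   -0.1622]
-109 [ 0.5041 -0.1626]
-115 [ 0.498  -0.1625]
-121 [ 0.4918 -0.1617]
-127 [ 0.4854 -0.1602]
-133 [ 0.4791 -0.158 ]
-139 [ 0.4729 -0.1551]
-145 [ 0.4669 -0.1514]
-151 [ 0.4612 -0.147 ]
-157 [ 0.4559 -0.1417]
-163 [ 0.4511 -0.1358]
-169 [ 0.447  -0.1292]
-175 [ 0.4436 -0.1221]
-181 [ 0.4411 -0.1147]
```

The arrow is about 1.7° short of the post, well inside the 5° tolerance. Now the lever.

>>> jog_arm(increments="-0.018,-0.04,0,0,0\n-0.018,-0.067,0,0,0\n-0.018,-0.067,0.04,0,0\n-0.018,-0.067,0.07,0,0\n-0.018,-0.067,0.09,0,0\n-0.018,-0.067,0.1,0,0\n-0.018,-0.067,0.1,0,0\n-0.018,-0.067,0.1,0,0")

```text
time: 7.75
ee_pos: [0.5384, -0.1506, 0.0573]
eef_rot: [-0.001, 1.0, -0.0, 0.001]
ft_force: [-0.2, -0.7, 0.5]
width: 0.0007
grip_force: 0.0
```

>>> jog_arm(increments="0.0114,-0.0074,0,0,0\n0.0164,-0.0091,0,0,0\n0.0227,-0.0107,0,0,0\n0.0284,-0.0116,0,0,0\n0.0343,-0.012,0,0,0\n0.0404,-0.0119,0,0,0\n0.0466,-0.0111,0,0,0\n0.053,-0.0096,0,0,0\n0.0593,-0.0074,0,0,0\n0.0655,-0.0045,0,0,0\n0.0715,-0.0008,0,0,0\n0.0715,-0.0008,0,0,0")

```text
time: 8.95
ee_pos: [0.465, -0.1512, 0.0563]
eef_rot: [-0.001, 1.0, 0.0, -0.001]
ft_force: [-1.1, -0.7, 0.2]
width: 0.0003
grip_force: 0.1
```

>>> jog_arm(increments="0.0038,0.0042,0,0,0\n0.0065,0.0068,0,0,0\n0.0091,0.0095,0,0,0\n0.0115,0.0125,0,0,0\n0.0139,0.0154,0,0,0\n0.016,0.0187,0,0,0\n0.018,0.022,0,0,0\n0.0197,0.0255,0,0,0\n0.0214,0.0291,0,0,0\n0.0222,0.031,0,0,0\n0.0222,0.031,0,0,0")

```text
time: 10.05
ee_pos: [0.4469, -0.1252, 0.0574]
eef_rot: [0.001, 1.0, -0.003, 0.004]
ft_force: [16.7, -21.3, -16.4]
width: 0.0003
grip_force: 13.1
```

```bash
python3 - <<'E'
from h import *
t=vision.camera("top");s=vision.camera("side")
a=cv2.resize(t["img"][200:310,300:400,::-1],None,fx=4,fy=4,interpolation=cv2.INTER_CUBIC)
b=cv2.resize(s["img"][190:300,290:390,::-1],None,fx=4,fy=4,interpolation=cv2.INTER_CUBIC)
cv2.imwrite("pics/ts5.png",cv2.hconcat([a,b]))
E
```

```text
(no output)
```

View pics/ts5.png

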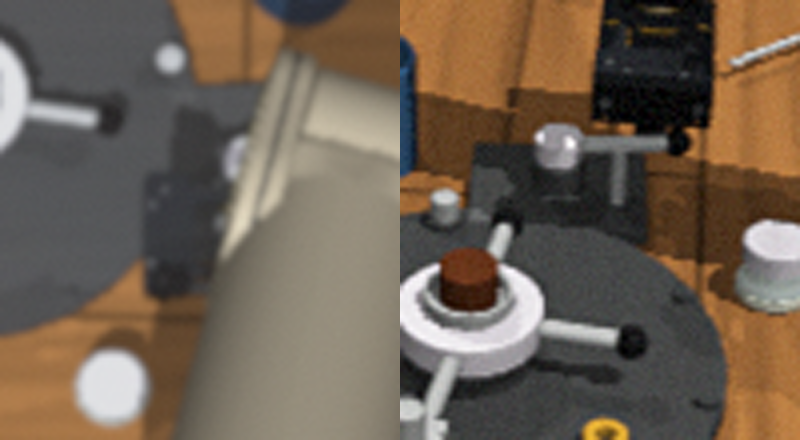

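The lever ball is at side crop (680,142) and the arm lies against the stop pin at crop (618,160). A force of about 30 N confirms the stop. Backing off and lifting.

>>> jog_arm(increments="0,-0.012,0,0,0\n0,-0.025,0,0,0\n0,-0.03,0,0,0\n0,-0.03,-0.05,0,0\n0,-0.03,-0.1,0,0\n0,-0.06,-0.15,0,0\n0,-0.1,-0.15,0,0\n0,-0.15,-0.15,0,0\n0,-0.2,-0.15,0,0\n0,-0.2,-0.15,0,0\n0,-0.2,-0.15,0,0")

```text
time: 11.25
ee_pos: [0.4433, -0.3212, 0.2058]
eef_rot: [0.001, 1.0, 0.0, -0.001]
ft_force: [0.9, 0.1, 0.4]
width: 0.0008
grip_force: 0.0
```

```bash
python3 - <<'E'
from h import *
t=vision.camera("top")
crop(t,222,150,190,150,4,"pics/t6.png")
E
```

```text
(no output)
```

View pics/t6.png

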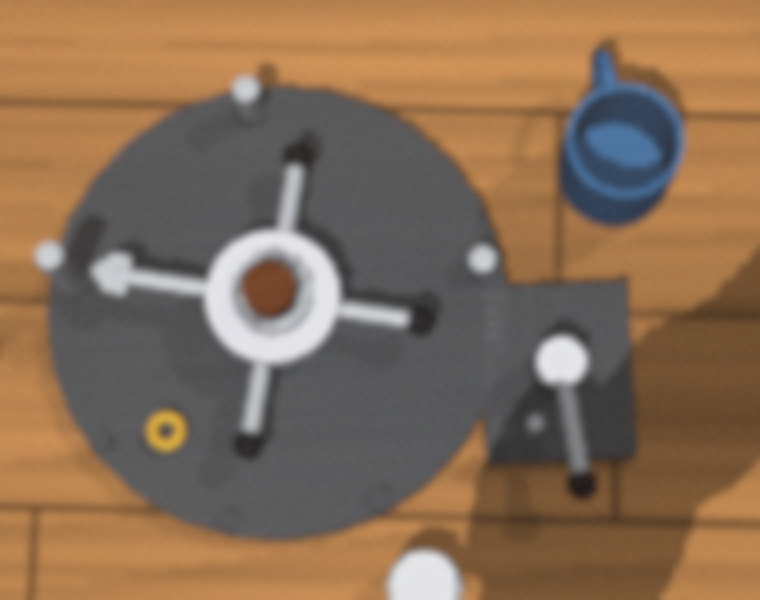

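```bash
python3 - <<'E'
from h import *
t=vision.camera("top");h=np.array([.5468,.0912])
T=lambda x,y:((x+.5)/4-.5+222,(y+.5)/4-.5+150)
ang=lambda v:np.degrees(np.arctan2(v[1],v[0]))
def a(b,k): 
    b=at(t,T(*b),.045);k=at(t,T(*k),.06);return b,k,ang(b-k),np.linalg.norm((b-k)[:2])
o=a((683,383),(560,361));n=a((581,484),(562,361))
print(o,n,"lock",np.radians((o[2]-n[2])%360))
print("arm mid",at(t,T(572,420),.045))
for p,z in[((536,423),.057)]:print("pin",at(t,T(*p),z))
for p,o in [((92,271),0),((248,445),90),((422,318),180),((300,152),-90)]:
    q=at(t,T(*p),.045)[:2]-h;print(ang(q)-o)
# base yaw from lug corners on plate top
for p in [(627,282),(634,458)]:print(at(t,T(*p),.015))
E
```

```text
(array([ 0.49629636, -0.17519013,  0.045     ]), array([ 0.50637542, -0.09468864,  0.06      ]), np.float64(-97.13648922765361), np.float64(0.08112999371727264)) (array([ 0.42940728, -0.10991798,  0.045     ]), array([ 0.50640424, -0.09596692,  0.06      ]), np.float64(-169.73001333181014), np.float64(0.07825064814139496)) lock 1.2669960112433984
arm mid [ 0.4705857  -0.10376162  0.045     ]
pin [ 0.46646539 -0.08000988  0.057     ]
82.90170242835607
82.29677391468812
-276.8056891023953
82.11302044421419
[ 0.56845313 -0.14168895  0.015     ]
[ 0.4505183  -0.14678314  0.015     ]
```

The lug edges give a base yaw of about +2.5°, so the lever at −169.7° corresponds to lock ≈ 1.43. That agrees with the hard stop felt at about 30 N. The arrow is within 2° of the tall post and the blank is in its cup, so I'm handing in.

```bash
python3 -c "
from bench import r, vision, readout
print(r.close_job())"
```

```text
the job is handed in; nothing more can be done
None
```

I handed the job in with the arrow about 2° off the tall post (tolerance about 5°), the lock lever home against its stop (about 1.43 rad), the blank in its cup and the arm clear; the hand-in returned no verdict, and the push into the stop reached about 32 N of the 35 N limit.

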